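# Shut the pressure pot and pull its cover down evenly

## Task

Get the curing pot ready for pressure: swing its hinged cover gently down onto the gasket, without letting it slam. Then tighten the four wing screws evenly in cross order, clockwise until they come up solid: one and the one diagonally opposite first, then the other two. Leave the other things on the bench where they are.

Things in the scene. Friction and masses are not known exactly. Their poses are not given: they have to be found in the camera images.
- pot: Cast aluminium pressure pot, 166 mm across, bolted to the bench, with its hinged cover and four wing screws. Origin: centre of its underside. x points from its front to the hinge at its back, y to its left, z up; the front faces roughly towards the robot. With the cover down, its plate's top is 120 mm above the bench; a gauge and valve on the cover's middle (34 mm radius) reach 160 mm.
- cover (a joint): Opening angle, rad, of the pot's round cover (187 mm across, 12 mm plate, low dome, hinged at the back). 0 = fully down on the gasket (a stop); it starts standing open at 0.85 to 1.2. The hinge is stiff: the cover stays at whatever angle it is left; about 3 to 10 N on the tongue pushes it down.
- hinge (a point): Middle of the cover's hinge axis, fixed on the pot, 115 mm behind the pot's centre and 108 mm above the bench. Axes are the pot's; the hinge axis runs along y.
- tongue (a point): Flat lifting tongue, 54 mm wide and 12 mm thick, sticking out 40 mm past the cover's front rim. Point: on its outer (top) face, on its middle line, 18 mm short of its end, 230 mm from the hinge axis along the cover and 12 mm off it square to the cover. Axes are the cover's: z outward from the face (up when down), x towards the hinge.
- screw_fl (a joint): Turning of the front left wing screw, rad; clockwise from above counts up. Starts slack at 0 to 0.35, turns stiffly (0.25 N m), stays where it is left and comes up solid at 1.4: fully tight. Its partner, diagonally across the cover, is the back right one.
- wing_fl (a point): The front left wing screw, dark steel, captive in a lug of the cover at -71 mm in x, +71 mm in y from the pot's centre. Point: on its axis, half-way up its wings, 33 mm above the lug; 153 mm above the bench when the cover is down. Wings: one upright blade 62 long, 9 thick, 26 mm high on a hub 24 mm across. x along the blade, z outward along the axis. Fully tight, the blade points at the cover's centre.
- screw_fr (a joint): Turning of the front right wing screw, rad; clockwise from above counts up. Starts slack at 0 to 0.35, turns stiffly (0.25 N m), stays where it is left and comes up solid at 1.4: fully tight. Its partner, diagonally across the cover, is the back left one.
- wing_fr (a point): The front right wing screw, dark steel, captive in a lug of the cover at -71 mm in x, -71 mm in y from the pot's centre. Point: on its axis, half-way up its wings, 33 mm above the lug; 153 mm above the bench when the cover is down. Wings: one upright blade 62 long, 9 thick, 26 mm high on a hub 24 mm across. x along the blade, z outward along the axis. Fully tight, the blade points at the cover's centre.
- screw_br (a joint): Turning of the back right wing screw, rad; clockwise from above counts up. Starts slack at 0 to 0.35, turns stiffly (0.25 N m), stays where it is left and comes up solid at 1.4: fully tight. Its partner, diagonally across the cover, is the front left one.
- wing_br (a point): The back right wing screw, dark steel, captive in a lug of the cover at +71 mm in x, -71 mm in y from the pot's centre. Point: on its axis, half-way up its wings, 33 mm above the lug; 153 mm above the bench when the cover is down. Wings: one upright blade 62 long, 9 thick, 26 mm high on a hub 24 mm across. x along the blade, z outward along the axis. Fully tight, the blade points at the cover's centre.
- screw_bl (a joint): Turning of the back left wing screw, rad; clockwise from above counts up. Starts slack at 0 to 0.35, turns stiffly (0.25 N m), stays where it is left and comes up solid at 1.4: fully tight. Its partner, diagonally across the cover, is the front right one.
- wing_bl (a point): The back left wing screw, dark steel, captive in a lug of the cover at +71 mm in x, +71 mm in y from the pot's centre. Point: on its axis, half-way up its wings, 33 mm above the lug; 153 mm above the bench when the cover is down. Wings: one upright blade 62 long, 9 thick, 26 mm high on a hub 24 mm across. x along the blade, z outward along the axis. Fully tight, the blade points at the cover's centre.
- flask: Closed brass denture flask, about 100 x 108 x 58 mm with its bolts, loose beside the pot; origin under its centre. Leave it where it is.
- bowl: Dark rubber mixing bowl, 120 mm across and 62 mm high, loose beside the pot; origin under its centre. Leave it where it is.
- cast: Plaster cast of a jaw, 62 x 68 x 37 mm, loose on the bench; origin under its centre. Leave it where it is.
- spatula: Plaster spatula 190 mm long, wooden handle, lying on the bench. Leave it where it is.

How it is judged:
By the outcome, as a careful person would: the job done as asked, in the order asked, and still so for the second after the job is handed in, with the robot touching nothing.
It also fails if it takes over 72 s, if anything falls off the work surface, if the arm or the gripper's body presses on something with over 40 N, if the wrist force passes 120 N, or if a joint passes its speed limit or range.

## Robot

A 6-joint arm with a two-finger parallel gripper is mounted at the origin on the work surface. World frame = base frame: x ahead of the robot, y to its left, z up, the work surface at z = 0. Lengths are in mm, angles in rad, forces in N, time in s.
With the tool pointing down it reaches from about 300 to 850 mm from the base axis. Payload 4.2 kg.
Tool frame: the origin (TCP) lies at the centre of the arm's flange, where the gripper is bolted on; the fingertips stand 191 mm ahead of it and the grasp point (between the pads) lies 172 mm ahead of it; z points along the fingers, y is the line along which they close (so a half turn about z gives the same grasp; the last joint's range is limited). The gripper opens to 91 mm and grips with 3 to 60 N. Pads are 32 mm wide; open, the fingers measure 118 mm over their backs; the gripper's body (76 mm by 178 mm) begins 60 mm behind the grasp point.
Start: joints at [1.275, 0.32, 1.565, -0, 1.257, -0.02], TCP at [156.579, 553.268, 404.776] pointing down, gripper open.
Joint ranges: [-3.11, 3.11], [-0.84, 2.01], [0.21, 2.61], [-1.34, 4.49], [0.05, 2.63], [-2.56, 2.56]. Speed limits (rad/s): [2.57, 2.57, 3.14, 3.14, 3.14, 3.14].

## Interface

Orientations are given as a unit quaternion [w, x, y, z].
In Python, from plant import sense, snapshot, camera_params, robot gives the robot as it stands.
- The arm moves only by the tool move_arm, never from a script. Its argument "targets" is one flat list of numbers, 7 for each row, row after row: the shift along the world's x, y, z in mm, then the turn, a rotation vector about the world's x, y, z in degrees, then the closure, from 0 (fully open) to 1 (shut). A call has 1 to 10 rows; each row shifts and turns the commanded pose from where the row before left it; what a row does not reach is not made up. A row lasts 1/12 s, in which the tool goes at most 41.7 mm and 7.16 degrees, less where a joint would pass 70% of its speed; a pose out of reach is approached as far as the arm can. A call with a gripper value outside its range is refused whole. The fingers move at their own pace and stop on an object; "newtons" is the grip in N (left out, the last holds). Time passes only in rows, so rows that do not move let the fingers close. It gives the time, the measured TCP pose, the force, the opening and the grip force at its end, in the units of the state.
- sense(): the state, without advancing time (a new reading comes with each control period).
- snapshot(name): name is "scene" or "top" or "wrist"; returns the picture (480x640x3 uint8, red, green, blue); there is no depth.
- camera_params(name): a dict with "intrinsics" (3x3 intrinsics, pixels), "distortion" ([k1, k2, p1, p2, k3] as OpenCV has them; the pictures are not rectified), "world_from_camera" (4x4, takes a point from camera to world coordinates). Camera axes: x right, y up, looking along -z (the intrinsics and any distortion apply to the point x, -y, -z); pixel columns grow to the right and rows downward; lengths in mm; the calibration is good to about 2 mm. A picture is of the moment at which its call begins: read the wrist's pose just before it. camera_params takes no time and is no camera call; for the wrist camera it gives the pose at the moment of the call.
- robot.job_done(): hands the job in; it is judged then, once.
The state is a dict: "t": time; "joint_positions": joint angles; "qvel": joint speeds; "joint_torque": joint torques, N m; "ee_pos": TCP position; "tool_rot": TCP orientation; "ft_force": force on the tool from outside, world axes, zero at the start; "wrist_torque": the same for the moment, N m; "gripper_width": finger opening in mm; "finger_force": force on a finger pad.
Only numpy, scipy, OpenCV 4.12 (cv2) and the standard library are available. Lean on these libraries where they do the work, as an engineer would, in place of code of your own. Each camera call takes 0.05 s, during which the arm holds its last target. There are 200 camera calls.

## Working session

There is one attempt and no reset: what is moved stays moved. The work goes in short steps, Python scripts to look and compute and a tool call to move; the robot and the scene stay as the last step left them, time stands still between calls to the robot, and variables do not carry over. Pictures are saved under pics/ and viewed, at most 10 in all, crops included, and the job is handed in when it is done.

Besides the shell and the picture viewer there is one more tool, called after "Request:" in YAML: its name, and indented under it one key for each argument. move_arm: Moves the arm, as the interface text tells. Its arguments: {"type":"object","properties":{"targets":{"type":"array"},"newtons":{"type":"number"}},"required":["targets"]}

```bash
mkdir -p pics; ls
python3 - <<'E'
from plant import sense,snapshot,camera_params
import cv2,numpy as np
np.set_printoptions(precision=4,suppress=True)
for n in("scene","top"):
    cv2.imwrite(f"pics/{n}1.png",snapshot(n)[:,:,::-1]); print(n,camera_params(n))
print(sense())
E
```

```text
pics
scene {'intrinsics': array([[575.6684,   0.    , 318.1252],
       [  0.    , 575.6684, 239.6962],
       [  0.    ,   0.    ,   1.    ]]), 'distortion': array([0.058, 0.   , 0.   , 0.   , 0.   ]), 'world_from_camera': array([[  -0.5248,   -0.6895,    0.4991, 1055.3437],
       [   0.8511,   -0.4143,    0.3226,  408.1208],
       [  -0.0156,    0.5941,    0.8042, 1013.4839],
       [   0.    ,    0.    ,    0.    ,    1.    ]])}
top {'intrinsics': array([[577.291 ,   0.    , 308.9879],
       [  0.    , 577.291 , 239.2848],
       [  0.    ,   0.    ,   1.    ]]), 'distortion': array([-0.0597,  0.    ,  0.    ,  0.    ,  0.    ]), 'world_from_camera': array([[  -0.0074,    0.9934,   -0.1148,  358.4366],
       [  -0.9996,   -0.0041,    0.0296,   55.0021],
       [   0.0289,    0.115 ,    0.9929, 1299.9543],
       [   0.    ,    0.    ,    0.    ,    1.    ]])}
{'t': 0.1, 'joint_positions': array([ 1.275 ,  0.3203,  1.5655,  0.    ,  1.2574, -0.02  ]), 'qvel': array([ 0.001 , -0.001 , -0.0038,  0.002 , -0.0008,  0.0003]), 'joint_torque': array([  0.0017, -41.3339, -23.2512,   0.0731,   0.0422,  -0.0001]), 'ee_pos': array([156.5537, 553.1509, 403.9784]), 'tool_rot': array([-0.0001,  0.1375,  0.9905, -0.0008]), 'ft_force': array([ 0.0268,  0.4298, -0.0952]), 'wrist_torque': array([ 0.0356, -0.0242, -0.017 ]), 'finger_force': 0.0, 'gripper_width': 91.29782435735896}
```

View pics/scene1.png

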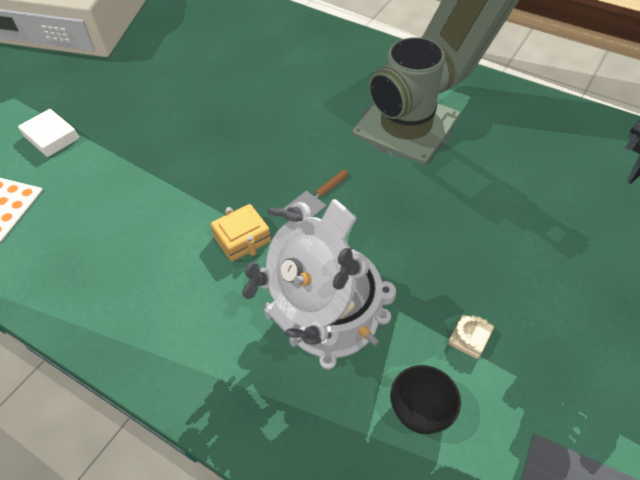

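View pics/top1.png

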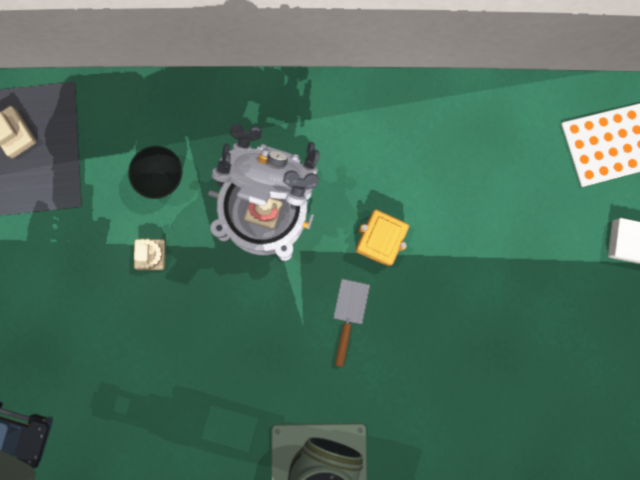

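The scene view shows the open cover with its tongue at (340,220) and wings at about (290,212), (347,265), (254,280) and (308,334). In the top view the pot's mouth is at (262,210), with the front lugs at (218,230) and (285,252). I'll enlarge both for accurate pixel positions.

Run:
```python
import cv2,numpy as np
a=cv2.imread("pics/top1.png")[110:270,190:340]; b=cv2.imread("pics/scene1.png")[190:380,230:410]
a=cv2.resize(a,None,fx=2.6,fy=2.6,interpolation=2);b=cv2.resize(b,None,fx=2.2,fy=2.2,interpolation=2)
c=np.zeros((420,800,3),np.uint8);c[:a.shape[0],:a.shape[1]]=a;c[:b.shape[0],400:400+b.shape[1]]=b
cv2.imwrite("pics/crop1.png",c)
```

```text
(no output)
```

View pics/crop1.png

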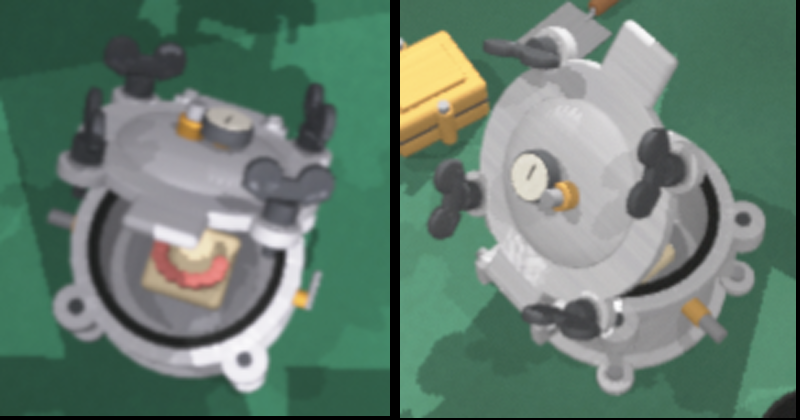

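The crops show the front lug holes: FL at top (220.0,228.1) and scene (386.4,289.1), FR at top (283.8,249.2). The tongue is near top (254,196), and in the scene view its end corners are at about (335,201) and (355,220).

```bash
cat > h.py <<'E'
from plant import sense,snapshot,camera_params,robot
import cv2,numpy as np
from scipy.spatial.transform import Rotation as R
np.set_printoptions(precision=3,suppress=True)
def ray(P,uv):
    q=cv2.undistortPoints(np.array([[uv]],float),P["intrinsics"],P["distortion"])[0,0]
    T=P["world_from_camera"]; d=T[:3,:3]@[q[0],-q[1],-1]; return T[:3,3],d/np.linalg.norm(d)
def onz(P,uv,z):
    o,d=ray(P,uv); return o+d*(z-o[2])/d[2]
def tri(P,a,Q,b):
    o,d=ray(P,a);p,e=ray(Q,b)
    s=np.linalg.lstsq(np.c_[d,-e],p-o,rcond=None)[0]
    x,y=o+s[0]*d,p+s[1]*e; return (x+y)/2,np.linalg.norm(x-y)
def proj(P,X):
    T=P["world_from_camera"]; p=T[:3,:3].T@(np.asarray(X,float)-T[:3,3])
    return cv2.projectPoints(np.array([[p[0],-p[1],-p[2]]]),np.zeros(3),np.zeros(3),P["intrinsics"],P["distortion"])[0][0,0]
def q2R(q): return R.from_quat(np.r_[q[1:],q[0]])
E
python3 - <<'E'
from h import *
t,s=camera_params("top"),camera_params("scene")
print("FL tri",tri(t,(220,228.1),s,(386.4,289.1)))
for z in(96,108):
    a,b=onz(t,(220,228.1),z),onz(t,(283.8,249.2),z)
    d=a-b; y=d/np.linalg.norm(d); x=np.array([y[1],-y[0],0])
    c=(a+b)/2+71*x; print(z,a,b,np.linalg.norm(d),"c",c,"yaw",np.arctan2(x[1],x[0]),"sceneFL",proj(s,a))
Rz=R.from_euler('z',np.arctan2(x[1],x[0])).as_matrix()
for th in(.85,.95,1.05,1.15):
    h=c*[1,1,0]+Rz@[115,0,108]
    def cov(u,v,y=0): return h+Rz@[-u*np.cos(th)+v*np.sin(th),y,u*np.sin(th)+v*np.cos(th)]
    print(th,"tongue",cov(230,12),"top",proj(t,cov(248,12)),proj(t,cov(248,12,27)),"scene end",proj(s,cov(248,12,27)),proj(s,cov(248,12,-27)),"wings",[proj(s,cov(115+71*a,45,71*b)) for a,b in((1,1),(1,-1),(-1,-1),(-1,1))])
E
```

```text
FL tri (array([520.667, 207.443,  99.323]), np.float64(4.470175186233082))
96 [522.059 205.828  96.   ] [476.983  72.086  96.   ] 141.13423402941285 c [566.802 116.28   96.   ] yaw -0.3250814173879684 sceneFL [383.919 290.135]
108 [520.428 204.325 108.   ] [475.801  71.915 108.   ] 139.7275271257595 c [565.396 115.444 108.   ] yaw -0.3250814173879686 sceneFL [384.1   285.707]
0.85 tongue [539.07  124.316 288.714] top [249.953 208.828] [235.328 204.008] scene end [360.338 214.069] [338.031 194.443] wings [array([347.221, 262.583]), array([290.467, 208.494]), array([251.5  , 274.374]), array([302.457, 330.233])]
0.95 tongue [556.842 118.327 302.066] top [253.136 196.494] [238.335 191.624] scene end [351.099 214.755] [328.584 194.702] wings [array([338.783, 265.73 ]), array([281.841, 210.679]), array([248.633, 276.571]), array([299.484, 332.691])]
1.05 tongue [575.789 111.941 313.478] top [256.729 183.39 ] [241.781 178.482] scene end [340.77  216.778] [318.097 196.269] wings [array([329.729, 269.882]), array([272.707, 213.841]), array([245.849, 278.935]), array([296.569, 335.296])]
1.15 tongue [595.721 105.223 322.838] top [260.681 169.721] [245.621 164.786] scene end [329.435 220.191] [306.659 199.2  ] wings [array([320.165, 275.023]), array([263.172, 217.973]), array([243.181, 281.436]), array([293.748, 338.018])]
```

Request:
move_arm:
  targets: [20,-21.7,12,0,0,-0.3,1,20,-21.7,12,0,0,-0.3,1,20,-21.7,12,0,0,-0.3,1,20,-21.7,12,0,0,-0.3,1,20,-21.7,12,0,0,-0.3,1,20,-21.7,12,0,0,-0.3,1,20,-21.7,12,0,0,-0.3,1,20,-21.7,12,0,0,-0.3,1,20,-21.7,12,0,0,-0.2,1,20,-21.7,12,0,0,-0.2,1]
  newtons: 20

```text
t: 0.93
ee_pos: [357.2, 335.0, 525.0]
tool_rot: [-0.0, 0.162, 0.987, -0.0]
ft_force: [0.9, -0.1, 0.3]
gripper_width: 27.5
finger_force: 0.0
```

Request:
move_arm:
  targets: [20,-21.7,1,0,0,0,1,20,-21.7,1,0,0,0,1,20,-21.7,1,0,0,0,1,20,-21.7,1,0,0,0,1,20,-21.7,1,0,0,0,1,20,-21.7,0,0,0,0,1,20,-21.7,0,0,0,0,1]

```text
t: 1.52
ee_pos: [497.4, 183.1, 529.5]
tool_rot: [-0.0, 0.162, 0.987, -0.0]
ft_force: [1.5, 0.0, -0.1]
gripper_width: 0.4
finger_force: 0.0
```

Run:
```python
from h import *
s=sense(); print(s["t"],s["ee_pos"],s["tool_rot"],s["ft_force"],s["gripper_width"])
P=camera_params("wrist");print(P)
cv2.imwrite("pics/w1.png",snapshot("wrist")[:,:,::-1])
```

```text
1.5167 [497.352 183.095 529.469] [-0.     0.162  0.987 -0.   ] [ 1.46   0.039 -0.101] 0.3826589423164741
{'intrinsics': array([[408.739,   0.   , 313.47 ],
       [  0.   , 408.739, 239.907],
       [  0.   ,   0.   ,   1.   ]]), 'distortion': array([-0.074,  0.   ,  0.   ,  0.   ,  0.   ]), 'world_from_camera': array([[  0.32 ,  -0.905,  -0.28 , 416.233],
       [  0.947,   0.306,   0.095, 208.929],
       [  0.   ,  -0.296,   0.955, 509.441],
       [  0.   ,   0.   ,   0.   ,   1.   ]])}
```

View pics/w1.png

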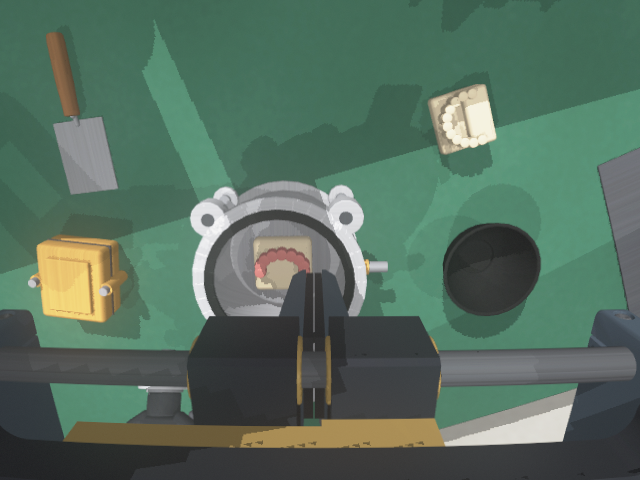

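The wrist view shows the pot mouth, with the front lug holes at (207,220) for FR and (346,217) for FL. The fingers are shut and lie along the pot's midline. I'll work out the pot's position from these two holes.

Run:
```python
from h import *
t=camera_params("top");P=camera_params("wrist")
print(tri(t,(220,228.1),P,(346,217)),tri(t,(283.8,249.2),P,(207,220)))
for Q,l,r in((t,(220,228.1),(283.8,249.2)),(P,(346,217),(207,220))):
  z=98
  a,b=onz(Q,l,z),onz(Q,r,z)
  d=a-b; y=d/np.linalg.norm(d); x=np.array([y[1],-y[0],0])
  print(a,b,np.linalg.norm(d),"c",(a+b)/2+71*x,"yaw",np.arctan2(x[1],x[0]))
```

```text
(array([518.347, 202.461, 131.087]), np.float64(2.9006319142802326)) (array([477.808,  72.28 , 119.739]), np.float64(6.382797568086132))
[521.787 205.577  98.   ] [476.786  72.057  98.   ] 140.899782878804 c [566.568 116.141  98.   ] yaw -0.3250814173879692
[528.214 203.211  98.   ] [484.437  65.23   98.   ] 144.75855204790773 c [574.001 112.749  98.   ] yaw -0.30722110180806483
```

Request:
move_arm:
  targets: [22,-22,-3,0,0,0,1,22,-22,-3,0,0,0,1,21,-22,-4,0,0,0,1,0,0,0,0,0,0,1]

```text
t: 1.9
ee_pos: [564.4, 115.3, 517.5]
tool_rot: [-0.0, 0.164, 0.987, -0.002]
ft_force: [-0.2, -0.5, 0.0]
gripper_width: 0.7
finger_force: 0.0
```

Run:
```python
from h import *
s=sense(); print(s["t"],s["ee_pos"],s["ft_force"])
a=snapshot("scene")[:,:,::-1][160:380,210:430];b=snapshot("top")[:,:,::-1][110:270,190:340]
a=cv2.resize(a,(400,400),interpolation=2);b=cv2.resize(b,(390,416),interpolation=2)
c=np.zeros((420,800,3),np.uint8);c[:400,:400]=a;c[:416,410:]=b
cv2.imwrite("pics/c2.png",c)
```

```text
1.9 [564.375 115.341 517.521] [-0.233 -0.489  0.042]
```

View pics/c2.png

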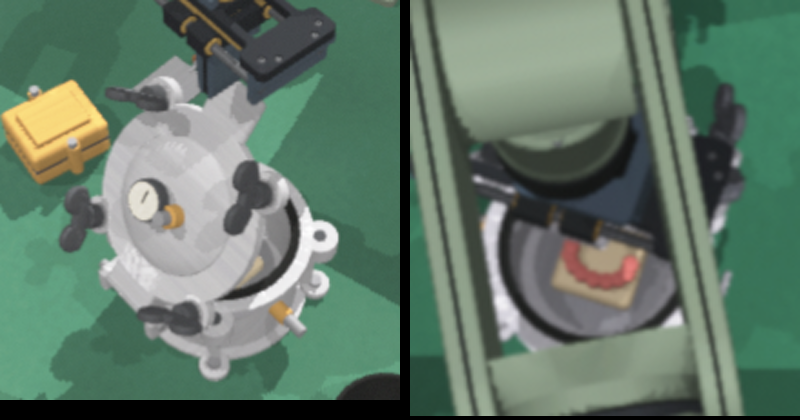

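The fingers are above the tongue with nothing touching. I'll lower slowly to contact.

Request:
move_arm:
  targets: [-1,0.5,-5,0,0,0,1,-1,0.5,-5,0,0,0,1,-1,0.5,-4,0,0,0,1,0,0,-3,0,0,0,1,0,0,-3,0,0,0,1,0,0,-3,0,0,0,1,0,0,-3,0,0,0,1]

```text
t: 2.58
ee_pos: [554.3, 121.2, 500.7]
tool_rot: [-0.002, 0.161, 0.987, 0.002]
ft_force: [-19.4, 3.2, 39.4]
gripper_width: 0.3
finger_force: 19.5
```

The contact force points towards the front, so the tip is bearing on the tongue's end edge. I'll back off upwards, shift about 15 mm towards the hinge, and check for the tongue.

Request:
move_arm:
  targets: [-2,0,7,0,0,0,1,0,0,9,0,0,0,1,0,0,8,0,0,0,1,9,-3,3,0,0,0,1,9,-3,0,0,0,0,1,0,0,0,0,0,0,1]

```text
t: 3.08
ee_pos: [576.1, 113.6, 520.1]
tool_rot: [0.0, 0.162, 0.987, -0.0]
ft_force: [-0.3, 0.4, 0.1]
gripper_width: 0.3
finger_force: 0.0
```

Run:
```python
from h import *
s=sense(); print(s["t"],s["ee_pos"],s["tool_rot"],s["ft_force"]);P=camera_params("wrist");print(P["world_from_camera"])
im=snapshot("wrist")[:,:,::-1];np.save("w2.npy",im)
S=snapshot("scene")[:,:,::-1][150:270,260:420]
c=np.zeros((600,800,3),np.uint8);c[:,:]=0
c[:300,:400]=cv2.resize(S,(400,300),interpolation=2)
c[300:600,:400]=cv2.resize(im,(400,300))
c[:420,400:]=cv2.resize(im[170:380,220:420],(400,420),interpolation=2)
cv2.imwrite("pics/c3.png",c)
```

```text
3.0833 [576.055 113.621 520.079] [ 0.     0.162  0.987 -0.   ] [-0.326  0.411  0.146]
[[  0.321  -0.905  -0.281 494.981]
 [  0.947   0.306   0.095 139.488]
 [  0.     -0.297   0.955 499.959]
 [  0.      0.      0.      1.   ]]
```

View pics/c3.png

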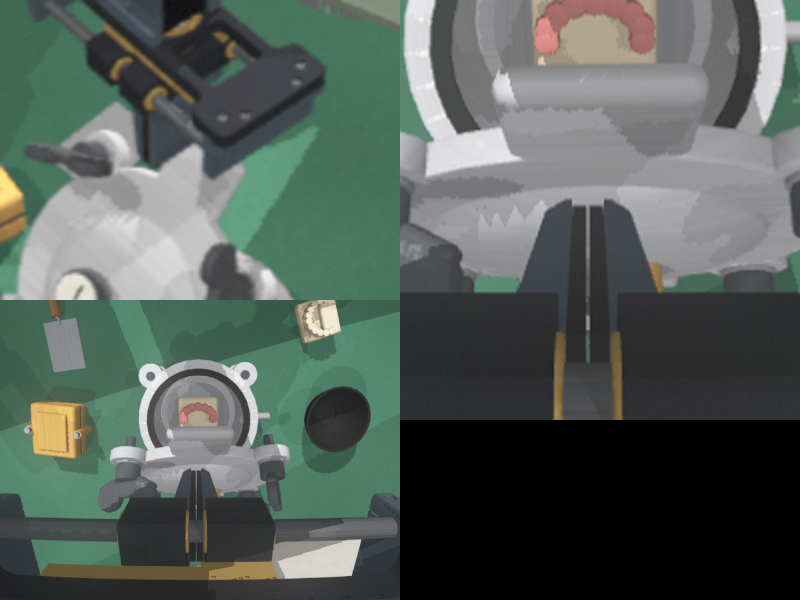

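The wrist view shows the tongue's end edge at about row 222, column 319, so its end is near x=543, z=310. That agrees with an opening of about 0.9. I'll set the tip's front edge about 10 mm behind the end and lower in small steps.

Request:
move_arm:
  targets: [-4,1,-7,0,0,0,1,-3,1,-7,0,0,0,1,0,0,-4,0,0,0,1,0,0,-3,0,0,0,1,0,0,-3,0,0,0,1,0,0,-2,0,0,0,1]

```text
t: 3.68
ee_pos: [567.5, 115.9, 494.3]
tool_rot: [-0.0, 0.162, 0.987, -0.0]
ft_force: [0.2, -0.1, -0.1]
gripper_width: 0.4
finger_force: 0.0
```

Request:
move_arm:
  targets: [0,0,-3,0,0,0,1,0,0,-3,0,0,0,1,-1,0,-2,0,0,0,1,-4.3,1.4,-3.6,0,0,0,1,-4.3,1.4,-3.6,0,0,0,1]

```text
t: 4.1
ee_pos: [558.8, 118.3, 481.6]
tool_rot: [0.004, 0.162, 0.987, 0.001]
ft_force: [2.5, -1.4, 6.8]
gripper_width: -0.0
finger_force: 3.4
```

Request:
move_arm:
  targets: [-4.3,1.4,-3.6,0,0,0,1,-4.3,1.4,-3.6,0,0,0,1,-3.9,1.3,-4,0,0,0,1,-3.9,1.3,-4,0,0,0,1,-3.9,1.3,-4,0,0,0,1,-3.9,1.3,-4,0,0,0,1,-3.5,1.1,-4.4,0,0,0,1,-3.5,1.1,-4.4,0,0,0,1,-3.5,1.1,-4.4,0,0,0,1,-3.5,1.1,-4.4,0,0,0,1]

```text
t: 4.93
ee_pos: [519.9, 131.0, 440.3]
tool_rot: [0.002, 0.162, 0.987, 0.001]
ft_force: [0.2, -0.5, 7.0]
gripper_width: 0.5
finger_force: 2.7
```

Request:
move_arm:
  targets: [-3.1,1,-4.8,0,0,0,1,-3.1,1,-4.8,0,0,0,1,-3.1,1,-4.8,0,0,0,1,-3.1,1,-4.8,0,0,0,1,-2.6,0.9,-5,0,0,0,1,-2.6,0.9,-5,0,0,0,1,-2.6,0.9,-5,0,0,0,1,-2.6,0.9,-5,0,0,0,1,-2.1,0.7,-5.3,0,0,0,1,-2.1,0.7,-5.3,0,0,0,1]

```text
t: 5.77
ee_pos: [492.5, 140.1, 389.8]
tool_rot: [0.001, 0.162, 0.987, 0.0]
ft_force: [-0.8, -0.3, 5.9]
gripper_width: 0.5
finger_force: 2.3
```

Request:
move_arm:
  targets: [-2.1,0.7,-5.3,0,0,0,1,-2.1,0.7,-5.3,0,0,0,1,-1.6,0.5,-5,0,0,0,1,-1.6,0.5,-5,0,0,0,1,-1.6,0.5,-5,0,0,0,1,-1.6,0.5,-5,0,0,0,1,-1,0.3,-4.5,0,0,0,1,-1,0.3,-4.5,0,0,0,1,-1,0.3,-4.5,0,0,0,1,-1,0.3,-4.5,0,0,0,1]

```text
t: 6.6
ee_pos: [478.2, 144.7, 339.9]
tool_rot: [0.0, 0.162, 0.987, 0.0]
ft_force: [-0.6, -0.8, 3.7]
gripper_width: 0.6
finger_force: 1.9
```

Now the last 29 mm, slower still.

Request:
move_arm:
  targets: [-0.4,0.1,-3,0,0,0,1,-0.4,0.1,-3,0,0,0,1,-0.4,0.1,-3,0,0,0,1,-0.4,0.1,-3,0,0,0,1,-0.4,0.1,-3,0,0,0,1,-0.2,0.1,-2.5,0,0,0,1,0,0,-2,0,0,0,1,0,0,-2,0,0,0,1,0,0,-1.5,0,0,0,1,0,0,-1.5,0,0,0,1]

```text
t: 7.43
ee_pos: [475.9, 145.3, 315.7]
tool_rot: [-0.0, 0.162, 0.987, -0.0]
ft_force: [-1.7, 0.5, 3.6]
gripper_width: 0.4
finger_force: 1.8
```

Request:
move_arm:
  targets: [0,0,-1.5,0,0,0,1,0,0,-1.5,0,0,0,1,0,0,-1,0,0,0,1]

```text
t: 7.68
ee_pos: [475.9, 145.3, 311.7]
tool_rot: [-0.0, 0.162, 0.987, -0.0]
ft_force: [-3.3, 2.3, 3.8]
gripper_width: 0.7
finger_force: 1.8
```

Request:
move_arm:
  targets: [0,0,-1,0,0,0,1,0,0,-1,0,0,0,1,0,0,-1,0,0,0,1]

```text
t: 7.93
ee_pos: [475.8, 145.2, 310.9]
tool_rot: [0.0, 0.162, 0.987, 0.0]
ft_force: [-9.1, 0.2, 26.2]
gripper_width: 0.3
finger_force: 13.0
```

The cover is solid at a tip height of 119.9 mm, which matches the 120 mm given. I'll rise and look at the wings from above.

Request:
move_arm:
  targets: [0,0,20,0,0,0,1,0,0,30,0,0,0,1,0,0,30,0,0,0,1,20,-7,30,0,0,0,0.55,25,-8,25,0,0,0,0.55,25,-8,25,0,0,0,0.55,25,-8,20,0,0,0,0.55,25,-8,10,0,0,0,0.55,23,-8,0,0,0,0,0.55,0,0,0,0,0,0,0.55]

```text
t: 8.77
ee_pos: [622.8, 96.5, 497.8]
tool_rot: [0.002, 0.163, 0.987, -0.001]
ft_force: [-0.5, 0.1, -0.5]
gripper_width: 40.2
finger_force: 0.0
```

Run:
```python
from h import *
s=sense(); print(s["t"],s["ee_pos"],s["tool_rot"],s["ft_force"],s["gripper_width"]);P=camera_params("wrist");np.save("T3.npy",P["world_from_camera"])
im=snapshot("wrist")[:,:,::-1];cv2.imwrite("w3raw.png",im)
c=(569,114.3);y=-.316
for a,b in((-71,71),(-71,-71),(71,-71),(71,71)):
    X=np.array([c[0]+a*np.cos(y)-b*np.sin(y),c[1]+a*np.sin(y)+b*np.cos(y),166]);print(X,proj(P,X))
cv2.imwrite("pics/w3.png",im)
```

```text
8.7667 [622.753  96.487 497.829] [ 0.002  0.163  0.987 -0.001] [-0.504  0.134 -0.477] 40.192989801778786
[523.58  203.849 166.   ] [413.81   49.835]
[479.451  68.88  166.   ] [213.957  52.412]
[614.42   24.751 166.   ] [227.53 242.57]
[658.549 159.72  166.   ] [404.458 240.524]
```

View pics/w3.png

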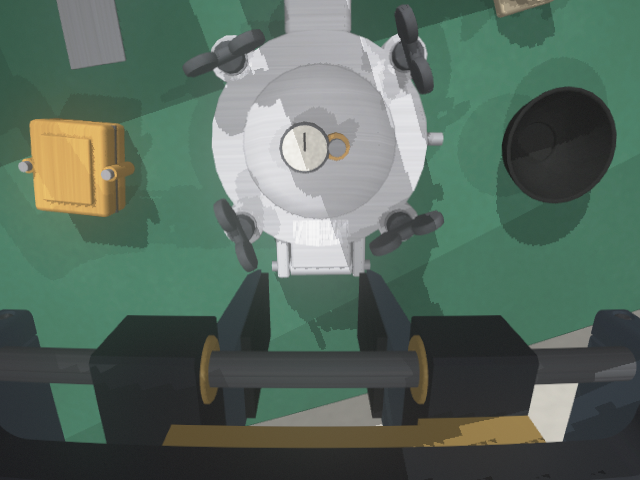

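The wrist view shows the cover closed, with blade ends as follows:
- **FL:** (405,8)-(428,92)
- **FR:** (187,70)-(262,36)
- **BR:** (222,202)-(250,268)
- **BL:** (373,248)-(441,218)

I'll refine these with a dark mask and fit the pot's pose.

Run:
```python
from h import *
P=camera_params("wrist");im=cv2.imread("w3raw.png")
m=(im.max(2)<95).astype(np.uint8)
R0={"FL":(392,0,440,98),"FR":(180,26,270,84),"BR":(210,195,262,274),"BL":(364,205,448,258)}
N={"FL":(-71,71),"FR":(-71,-71),"BR":(71,-71),"BL":(71,71)}
A=[];B=[]
for k,(x0,y0,x1,y1) in R0.items():
    n,l,st,_=cv2.connectedComponentsWithStats(m[y0:y1,x0:x1]); i=1+st[1:,4].argmax()
    p=np.argwhere(l==i)[:,::-1]+[x0,y0]
    mu=p.mean(0);w,v=np.linalg.eigh(np.cov((p-mu).T));a=(p-mu)@v[:,1]
    e=[p[a<=a.min()+3].mean(0),p[a>=a.max()-3].mean(0)]
    W=[onz(P,q,160) for q in e]; c=(W[0]+W[1])/2; d=W[1]-W[0]
    # axis direction from PCA line in world
    g=[onz(P,mu-20*v[:,1],160),onz(P,mu+20*v[:,1],160)];g=g[1]-g[0]
    print(k,st[i,4],e,"len",np.linalg.norm(d),"c",c[:2],"ang ends",np.degrees(np.arctan2(d[1],d[0]))%180,"pca",np.degrees(np.arctan2(g[1],g[0]))%180)
    A.append(N[k]);B.append(c[:2])
A=np.array(A,float);B=np.array(B);mb=B.mean(0)
z=((B-mb)@[1,1j]*np.conj(A@[1,1j])).sum();y=np.angle(z)
print("c",mb,"yaw",y,np.degrees(y),"scale",abs(z)/(A**2).sum())
M=np.array([[np.cos(y),-np.sin(y)],[np.sin(y),np.cos(y)]]);print(A@M.T+mb, B-(A@M.T+mb))
```

```text
FL 2502 [array([415.338,   1.014]), array([424.733,  91.967])] len 62.916873435568405 c [519.943 211.267] ang ends 170.76464302787565 pca 164.42718935022188
FR 1417 [array([262.079,  34.816]), array([186.636,  81.727])] len 64.98630941186939 c [481.492  73.893] ang ends 100.23650804385062 pca 97.07456844459212
BR 775 [array([222.538, 200.462]), array([251.679, 268.857])] len 61.533387485829756 c [609.732  33.935] ang ends 0.7912428368474266 pca 3.2789723303248977
BL 1654 [array([440.8  , 216.333]), array([371.9  , 249.525])] len 61.320329189811346 c [651.83  164.241] ang ends 98.51996993679036 pca 99.23736644916444
c [565.749 120.834] yaw -0.3073533914611911 -17.610052149758484 scale 0.974923759282229
[[519.557 209.987]
 [476.596  74.641]
 [611.942  31.681]
 [654.902 167.027]] [[ 0.387  1.28 ]
 [ 4.896 -0.748]
 [-2.21   2.254]
 [-3.072 -2.785]]
```

Run:
```python
from h import *
P=camera_params("wrist");im=cv2.imread("w3raw.png")
mm=((im.max(2)<100)&(np.ptp(im.astype(int),axis=2)<18)).astype(np.uint8)
E={"FL":((405,8),(428,92)),"FR":((187,72),(262,36)),"BR":((222,201),(250,268)),"BL":((372,249),(441,217))}
N={"FL":(-71,71),"FR":(-71,-71),"BR":(71,-71),"BL":(71,71)}
A=[];B=[]
for k,(p,q) in E.items():
    x0,y0=np.maximum(np.min([p,q],0)-4,0);x1,y1=np.max([p,q],0)+5
    n,l,st,_=cv2.connectedComponentsWithStats(mm[y0:y1,x0:x1]);i=1+st[1:,4].argmax()
    (cx,cy),wh,an=cv2.minAreaRect((np.argwhere(l==i)[:,::-1]+[x0,y0]).astype(np.float32))
    W=[onz(P,r,153) for r in(p,q)];c=(W[0]+W[1])/2;d=W[1]-W[0]
    print(k,st[i,4],"rect",(cx,cy),wh,an,"len",np.linalg.norm(d),"c",c[:2],onz(P,(cx,cy),153)[:2],"ang",np.degrees(np.arctan2(d[1],d[0]))%180)
    A.append(N[k]);B.append(c[:2])
A=np.array(A,float);B=np.array(B);mb=B.mean(0)
z=((B-mb)@[1,1j]*np.conj(A@[1,1j])).sum();y=np.angle(z)
print("c",mb,"yaw",y,np.degrees(y),"scale",abs(z)/(A**2).sum())
M=np.array([[np.cos(y),-np.sin(y)],[np.sin(y),np.cos(y)]]);print(A@M.T+mb, B-(A@M.T+mb))
```

```text
FL 1454 rect (409.7745056152344, 49.65158462524414) (92.03581237792969, 28.14104461669922) 73.90918731689453 len 62.00154531637138 c [521.031 210.149] [518.667 205.325] ang 0.5086011387021673
FR 1326 rect (226.44847106933594, 59.634033203125) (31.171131134033203, 87.82744598388672) 66.03751373291016 len 62.21516362324552 c [477.398  74.131] [481.661  74.438] ang 94.33615143632551
BR 954 rect (241.39404296875, 231.6497344970703) (76.81780242919922, 30.513853073120117) 61.8583984375 len 61.4308565580665 c [610.812  31.138] [609.242  36.339] ang 0.3559939045764843
BL 1604 rect (403.1000671386719, 226.70004272460938) (33.541019439697266, 79.15680694580078) 63.43495178222656 len 62.34647883143832 c [654.391 165.265] [648.188 164.223] ang 97.61598779037007
c [565.908 120.171] yaw -0.31522295028979036 -18.06094465726714 scale 0.9942714857763814
[[520.418 209.684]
 [476.394  74.681]
 [611.398  30.657]
 [655.422 165.66 ]] [[ 0.612  0.465]
 [ 1.004 -0.55 ]
 [-0.585  0.481]
 [-1.031 -0.395]]
```

The four centres fit to within about 1 mm. The arm may still have been settling in that picture, so I'll repeat it at rest and measure the shift.

Run:
```python
from h import *
s=sense();print(s["t"],s["ee_pos"],s["qvel"]);P=camera_params("wrist");im=snapshot("wrist")[:,:,::-1];cv2.imwrite("w4raw.png",im);np.save("T4.npy",P["world_from_camera"])
P2=camera_params("wrist");print(P2["world_from_camera"][:3,3]-np.load("T3.npy")[:3,3],P["world_from_camera"][:3,3]-np.load("T3.npy")[:3,3])
a=cv2.imread("w3raw.png",0);b=cv2.cvtColor(im,cv2.COLOR_BGR2GRAY)
pts=np.float32([[416,50],[225,54],[236,235],[406,233]]).reshape(-1,1,2)
q,st,er=cv2.calcOpticalFlowPyrLK(a,b,pts,None,winSize=(41,41));print((q-pts).reshape(-1,2))
T=P["world_from_camera"]
B=np.array([onz(P,u,153)[:2] for u in q.reshape(-1,2)]);print(B,B.mean(0))
```

```text
8.8167 [621.011  97.18  497.366] [ 0.02  -0.036  0.059  0.017  0.024  0.005]
[-3.07   1.144  0.062] [-1.833  0.68  -0.156]
[[-0.037  4.466]
 [ 0.437  4.419]
 [ 0.093  3.708]
 [-0.033  3.832]]
[[523.333 208.811]
 [480.612  74.04 ]
 [613.499  29.872]
 [657.411 164.219]] [568.714 119.236]
```

Run:
```python
from h import *
for k in range(5):snapshot("wrist")
s=sense();print(s["t"],s["ee_pos"],s["qvel"]);P=camera_params("wrist");im=snapshot("wrist")[:,:,::-1];cv2.imwrite("w5raw.png",im);print(camera_params("wrist")["world_from_camera"][:3,3]-P["world_from_camera"][:3,3])
a=cv2.imread("w3raw.png",0);b=cv2.cvtColor(im,cv2.COLOR_BGR2GRAY)
pts=np.float32([[416.5,50],[224.5,54],[236,234.5],[406.5,233]]).reshape(-1,1,2)
q,st,er=cv2.calcOpticalFlowPyrLK(a,b,pts,None,winSize=(41,41));print((q-pts).reshape(-1,2))
B=np.array([onz(P,u,153)[:2] for u in q.reshape(-1,2)])
A=np.array([(-71,71),(-71,-71),(71,-71),(71,71.)]);mb=B.mean(0)
y=np.angle(((B-mb)@[1,1j]*np.conj(A@[1,1j])).sum());M=np.array([[np.cos(y),-np.sin(y)],[np.sin(y),np.cos(y)]])
print(mb,np.degrees(y),A@M.T+mb)
```

```text
9.1167 [618.216  98.628 499.015] [ 0.    -0.002 -0.006 -0.001  0.002 -0.002]
[ 0.052 -0.     0.105]
[[-1.472  9.219]
 [ 0.495  8.672]
 [-0.497  6.503]
 [-1.595  7.143]]
[568.505 119.448] -18.133172394327833 [[523.128 209.019]
 [478.934  74.072]
 [613.882  29.877]
 [658.076 164.825]]
```

At rest the pot centre is about (568,118.5) with a yaw of -18.1°. The blade angles are FL 0.5°, BR 0.4°, FR 94° and BL 98°. FL goes first.

Request:
move_arm:
  targets: [-12,13.7,-8,0,0,2.4,0.55,-12,13.7,-14,0,0,2.4,0.55,-12,13.7,-14,0,0,2.4,0.55,-12,13.7,-14,0,0,2.4,0.55,-12,13.7,-15,0,0,2.4,0.55,-12,13.7,-15,0,0,2.4,0.55,-12,13.7,-16,0,0,2.4,0.55,-12,13.5,-16,0,0,2.3,0.55,0,0,0,0,0,0,0.55,0,0,0,0,0,0,0.55]
  newtons: 30

```text
t: 10.0
ee_pos: [522.2, 208.1, 386.7]
tool_rot: [-0.0, -0.005, 1.0, -0.0]
ft_force: [-0.1, 0.8, 0.6]
gripper_width: 41.0
finger_force: 0.0
```

Run:
```python
from h import *
for k in range(3):snapshot("wrist")
s=sense();print(s["t"],s["ee_pos"],s["tool_rot"],s["joint_positions"]);P=camera_params("wrist");im=snapshot("wrist")[:,:,::-1]
print(proj(P,(522.6,208,166)),proj(P,(522.6,208,143)),proj(P,s["ee_pos"]-[0,0,191]))
cv2.imwrite("pics/w6.png",im)
```

```text
10.15 [523.652 207.292 388.169] [ 0.001 -0.004  1.     0.   ] [ 0.357  0.311  1.62  -0.     1.208 -1.222]
[316.558 277.748] [316.245 262.583] [315.541 305.937]
```

View pics/w6.png

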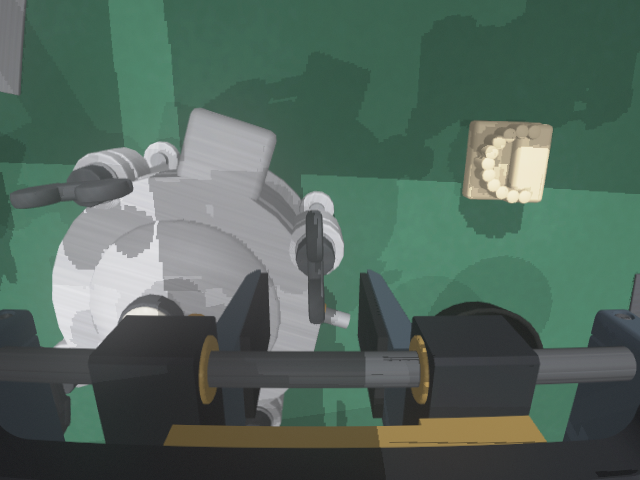

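The wrist view shows the FL blade from (316,213) to (317,322). It is centred and parallel between the fingers, and its middle is within 2 px of the prediction. I'll descend and grip.

Request:
move_arm:
  targets: [0,0,-15,0,0,0,0.55,0,0,-15,0,0,0,0.55,0,0,-13,0,0,0,0.55,0,0,-10,0,0,0,0.55,0,0,0,0,0,0,1,0,0,0,0,0,0,1,0,0,0,0,0,0,1,0,0,0,0,0,0,1,0,0,0,0,0,0,1]
  newtons: 30

```text
t: 10.95
ee_pos: [523.2, 207.7, 334.8]
tool_rot: [0.001, -0.004, 1.0, 0.0]
ft_force: [-0.5, 1.0, -0.2]
gripper_width: 11.0
finger_force: 1.3
```

Request:
move_arm:
  targets: [0,0,0,0,0,0,1,0,0,0,0,0,-3,1,0,0,0,0,0,-5,1,0,0,0,0,0,-5,1,0,0,0,0,0,-5,1,0,0,0,0,0,-5,1]
  newtons: 40

```text
t: 11.45
ee_pos: [523.2, 208.2, 334.8]
tool_rot: [0.001, 0.197, 0.98, 0.001]
ft_force: [0.8, 3.4, 1.2]
gripper_width: 8.5
finger_force: 39.9
```

Run:
```python
from h import *
s=sense();print(s["t"],s["ee_pos"],q2R(s["tool_rot"]).as_matrix()[:,1],s["ft_force"],s["wrist_torque"],s["gripper_width"],s["finger_force"])
```

```text
11.45 [523.19  208.175 334.752] [0.386 0.923 0.002] [0.785 3.448 1.235] [0.312 0.053 0.238] 8.503052998365618 39.93514358997345
```

Request:
move_arm:
  targets: [0,0,0,0,0,-5,1,0,0,0,0,0,-5,1,0,0,0,0,0,-5,1,0,0,0,0,0,-5,1,0,0,0,0,0,-5,1,0,0,0,0,0,-5,1,0,0,0,0,0,-4,1,0,0,0,0,0,-3,1,0,0,0,0,0,-2,1]

```text
t: 12.2
ee_pos: [523.3, 208.3, 334.8]
tool_rot: [0.001, 0.512, 0.859, 0.001]
ft_force: [0.8, 2.2, 1.4]
gripper_width: 9.0
finger_force: 39.9
```

```bash
cat > st.py <<'E'
from h import *
s=sense();y=q2R(s["tool_rot"]).as_matrix()[:,1];print(s["t"],s["ee_pos"],"yawY",np.degrees(np.arctan2(y[1],y[0])),s["ft_force"],s["wrist_torque"],s["gripper_width"],s["finger_force"],s["joint_positions"][5])
E
python3 st.py
```

```text
12.2 [523.293 208.3   334.771] yawY 28.40684865832228 [0.762 2.154 1.418] [ 0.314 -0.083  0.251] 8.988909796007897 39.94040250778198 -0.13804922566992575
```

Not solid yet. I'll go on in small steps until the torque climbs.

Request:
move_arm:
  targets: [0,0,0,0,0,-2,1,0,0,0,0,0,-2,1,0,0,0,0,0,-1.5,1]

```text
t: 12.45
ee_pos: [523.3, 208.4, 334.8]
tool_rot: [0.001, 0.551, 0.834, 0.001]
ft_force: [0.3, 3.6, 1.6]
gripper_width: 10.1
finger_force: 40.8
```

```bash
python3 st.py
```

```text
12.45 [523.261 208.42  334.781] yawY 23.12580087177531 [0.254 3.631 1.625] [ 0.434 -0.047  1.291] 10.059082425606835 40.83146634773584 -0.04522673632543461
```

FL came up solid: the torque jumped from 0.25 to 1.29 N m. I'll open, rise, and go across to BR.

Request:
move_arm:
  targets: [0,0,0,0,0,0,0.55,0,0,0,0,0,0,0.55,0,0,0,0,0,0,0.55,0,0,5,0,0,0,0.55,0,0,15,0,0,0,0.55,0,0,20,0,0,0,0.55,0,0,13,0,0,0,0.55]

```text
t: 13.03
ee_pos: [523.2, 207.6, 388.6]
tool_rot: [0.0, 0.552, 0.834, 0.001]
ft_force: [0.7, -0.1, 0.7]
gripper_width: 41.2
finger_force: 0.0
```

Request:
move_arm:
  targets: [9,-18,0,0,0,6.7,0.55,9,-18,0,0,0,6.7,0.55,9,-18,0,0,0,6.7,0.55,9,-18,0,0,0,6.7,0.55,9,-18,0,0,0,6.7,0.55,9,-18,0,0,0,6.7,0.55,9,-18,0,0,0,6.7,0.55,9,-18,0,0,0,6.7,0.55,9,-18,0,0,0,6.7,0.55,9,-17,0,0,0,6.7,0.55]

```text
t: 13.87
ee_pos: [613.3, 27.4, 387.1]
tool_rot: [-0.0, -0.003, 1.0, -0.0]
ft_force: [0.4, 0.5, 0.8]
gripper_width: 41.1
finger_force: 0.0
```

Run:
```python
from h import *
for k in range(4):snapshot("wrist")
exec(open("st.py").read());P=camera_params("wrist");im=snapshot("wrist")[:,:,::-1]
print(proj(P,(613.9,29.1,166)),proj(P,(613.9,29.1,143)),proj(P,(523,208,166)))
cv2.imwrite("pics/w7.png",im)
```

```text
14.0667 [612.876  28.411 386.817] yawY 89.82039680843218 [0.443 0.433 0.381] [0.09  0.008 0.017] 40.84677200426083 0.0 -1.540459050216123
[316.573 283.67 ] [316.258 268.071] [671.133 112.21 ]
```

View pics/w7.png

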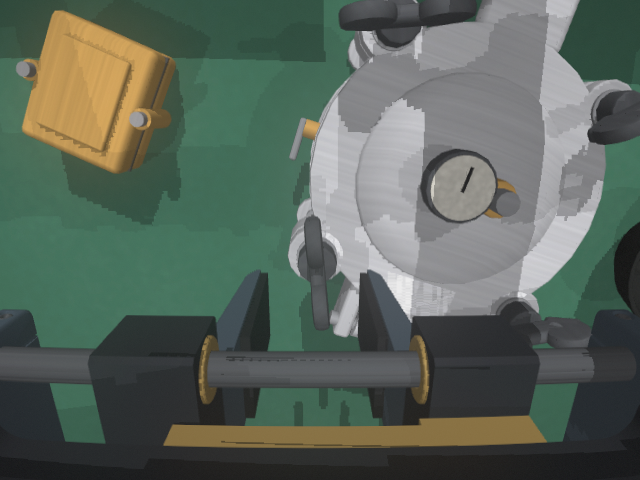

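The BR blade runs from (313,218) to (322,328). It is centred but turned about 4.5° from the fingers, so I'll turn the tool +4.5°, descend and grip.

Request:
move_arm:
  targets: [0,0,-15,0,0,4.5,0.55,0,0,-15,0,0,0,0.55,0,0,-13,0,0,0,0.55,0,0,-10,0,0,0,0.55,0,0,0,0,0,0,1,0,0,0,0,0,0,1,0,0,0,0,0,0,1,0,0,0,0,0,0,1,0,0,0,0,0,0,1,0,0,0,0,0,0,1]

```text
t: 14.95
ee_pos: [613.1, 29.6, 334.9]
tool_rot: [0.001, -0.039, 0.999, 0.002]
ft_force: [0.2, 4.9, 2.2]
gripper_width: 8.8
finger_force: 40.0
```

Request:
move_arm:
  targets: [0,0,0,0,0,-3,1,0,0,0,0,0,-5,1,0,0,0,0,0,-5,1,0,0,0,0,0,-5,1,0,0,0,0,0,-5,1,0,0,0,0,0,-5,1,0,0,0,0,0,-5,1]

```text
t: 15.53
ee_pos: [613.2, 30.4, 334.9]
tool_rot: [0.0, 0.248, 0.969, 0.003]
ft_force: [0.0, 8.8, 1.7]
gripper_width: 9.0
finger_force: 40.0
```

```bash
python3 st.py
```

```text
15.5333 [613.208  30.421 334.852] yawY 61.266963276965406 [0.013 8.785 1.726] [1.342 0.003 0.262] 8.974894706129264 39.97661590576172 -1.0417270928902873
```

Request:
move_arm:
  targets: [0,0.7,0,0,0,-5,1,0,0.7,0,0,0,-5,1,0,0.6,0,0,0,-5,1,0,0,0,0,0,-5,1,0,0,0,0,0,-5,1,0,0,0,0,0,-5,1,0,0,0,0,0,-3,1,0,0,0,0,0,-2,1,0,0,0,0,0,-2,1]

```text
t: 16.28
ee_pos: [613.7, 31.8, 334.9]
tool_rot: [0.001, 0.541, 0.841, 0.002]
ft_force: [2.1, 5.6, 0.8]
gripper_width: 9.3
finger_force: 40.4
```

```bash
python3 st.py
```

```text
16.2833 [613.721  31.783 334.86 ] yawY 24.55331546517982 [2.096 5.602 0.76 ] [ 0.854 -0.297  1.16 ] 9.27473445032304 40.404126048088074 -0.3969926002586906
```

Request:
move_arm:
  targets: [0,0,0,0,0,-1.5,1,0,0,0,0,0,0,0.55,0,0,0,0,0,0,0.55,0,0,0,0,0,0,0.55,0,0,5,0,0,0,0.55,0,0,15,0,0,0,0.55,0,0,20,0,0,0,0.55,0,0,13,0,0,0,0.55]

```text
t: 16.95
ee_pos: [613.1, 30.3, 388.7]
tool_rot: [0.001, 0.552, 0.834, 0.0]
ft_force: [-0.1, -1.3, 0.7]
gripper_width: 41.0
finger_force: 0.0
```

Request:
move_arm:
  targets: [-19,6.2,0,0,0,-2.6,0.55,-19,6.2,0,0,0,-2.6,0.55,-19,6.2,0,0,0,-2.6,0.55,-19,6.2,0,0,0,-2.6,0.55,-19,6.2,0,0,0,-2.6,0.55,-19,6.2,0,0,0,-2.6,0.55,-20,6,0,0,0,-2.6,0.55,0,0,0,0,0,0,0.55]

```text
t: 17.62
ee_pos: [475.9, 74.2, 387.3]
tool_rot: [-0.001, 0.677, 0.736, -0.001]
ft_force: [-1.1, 0.7, -0.3]
gripper_width: 41.3
finger_force: 0.0
```

Run:
```python
from h import *
for k in range(4):snapshot("wrist")
exec(open("st.py").read());P=camera_params("wrist");im=snapshot("wrist")[:,:,::-1]
print(proj(P,(479,75,166)),proj(P,(479,75,143)))
cv2.imwrite("pics/w8.png",im)
```

```text
17.8167 [479.808  73.637 387.294] yawY 4.81380045761244 [-0.212 -1.045  0.388] [-0.083 -0.044 -0.002] 41.09807696908429 0.0 0.04481828034485226
[314.07  275.123] [313.929 260.223]
```

View pics/w8.png

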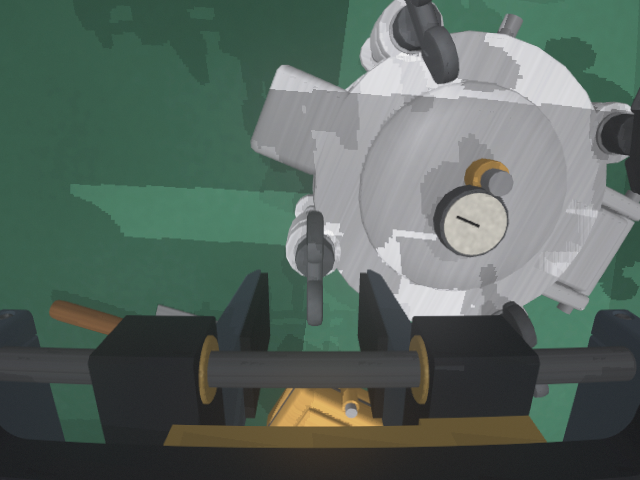

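The FR blade runs from (315,212) to (315,324), centred and parallel to the fingers. In the same view the FL blade, at about (430,40), points towards the centre. I'll descend, grip and turn FR.

Request:
move_arm:
  targets: [0,0,-15,0,0,0,0.55,0,0,-15,0,0,0,0.55,0,0,-13,0,0,0,0.55,0,0,-10,0,0,0,0.55,0,0,0,0,0,0,1,0,0,0,0,0,0,1,0,0,0,0,0,0,1,0,0,0,0,0,0,1,0,0,0,0,0,0,1,0,0,0,0,0,0,1]

```text
t: 18.7
ee_pos: [479.8, 73.9, 334.7]
tool_rot: [0.001, 0.677, 0.736, 0.002]
ft_force: [2.8, 0.6, -0.6]
gripper_width: 8.9
finger_force: 40.0
```

Request:
move_arm:
  targets: [0,0,0,0,0,-3,1,0,0,0,0,0,-5,1,0,0,0,0,0,-5,1,0,0,0,0,0,-5,1,0,0,0,0,0,-5,1,0,0,0,0,0,-5,1,0,0,0,0,0,-5,1]

```text
t: 19.28
ee_pos: [480.0, 74.0, 334.7]
tool_rot: [0.001, 0.859, 0.512, 0.002]
ft_force: [4.7, 0.3, -1.1]
gripper_width: 8.6
finger_force: 40.0
```

```bash
python3 st.py
```

```text
19.2833 [479.951  73.977 334.678] yawY -28.375723428891327 [ 4.659  0.3   -1.106] [-0.164 -0.494  0.277] 8.616901516789977 40.00566780567169 0.6250379132341594
```

Request:
move_arm:
  targets: [0.5,0,0,0,0,-5,1,0.5,0,0,0,0,-5,1,0,0,0,0,0,-5,1,0,0,0,0,0,-5,1,0,0,0,0,0,-5,1,0,0,0,0,0,-5,1,0,0,0,0,0,-3,1,0,0,0,0,0,-2,1,0,0,0,0,0,-2,1,0,0,0,0,0,-1.5,1]

```text
t: 20.12
ee_pos: [480.5, 74.0, 334.7]
tool_rot: [0.001, 0.979, 0.203, 0.001]
ft_force: [2.4, 0.6, 0.9]
gripper_width: 9.6
finger_force: 41.3
```

```bash
python3 st.py
```

```text
20.1167 [480.464  73.971 334.71 ] yawY -66.53103735033582 [2.441 0.624 0.929] [ 0.075 -0.075  1.338] 9.554195198007431 41.30783021450043 1.2914449804528012
```

FR is solid. Next is BL.

Request:
move_arm:
  targets: [0,0,0,0,0,0,0.55,0,0,0,0,0,0,0.55,0,0,0,0,0,0,0.55,0,0,5,0,0,0,0.55,0,0,15,0,0,0,0.55,0,0,20,0,0,0,0.55,0,0,13,0,0,0,0.55]

```text
t: 20.7
ee_pos: [480.1, 73.8, 388.5]
tool_rot: [-0.0, 0.979, 0.202, 0.001]
ft_force: [0.5, 0.8, 1.4]
gripper_width: 41.0
finger_force: 0.0
```

Request:
move_arm:
  targets: [18,9.2,0,0,0,7,0.55,18,9.2,0,0,0,7,0.55,18,9.2,0,0,0,7,0.55,18,9.2,0,0,0,7,0.55,18,9.2,0,0,0,7,0.55,18,9.2,0,0,0,7,0.55,18,9.2,0,0,0,7,0.55,18,9.2,0,0,0,7,0.55,18,9.2,0,0,0,7,0.55,16,8.4,0,0,0,7,0.55]

```text
t: 21.53
ee_pos: [658.9, 165.6, 386.9]
tool_rot: [-0.0, 0.684, 0.729, -0.0]
ft_force: [-0.4, -0.2, 0.7]
gripper_width: 41.4
finger_force: 0.0
```

Request:
move_arm:
  targets: [0,0,0,0,0,5,0.55,0,0,0,0,0,0,0.55,0,0,0,0,0,0,0.55]

```text
t: 21.78
ee_pos: [657.9, 165.0, 386.7]
tool_rot: [-0.0, 0.655, 0.756, -0.0]
ft_force: [-0.3, 2.0, 0.3]
gripper_width: 41.1
finger_force: 0.0
```

```bash
cat > bl.py <<'E'
from h import *
for k in range(2):snapshot("wrist")
exec(open("st.py").read());P=camera_params("wrist");im=snapshot("wrist");cv2.imwrite("w9raw.png",im[:,:,::-1])
print(proj(P,(658.6,165.2,166)),proj(P,(658.6,165.2,153)),proj(P,(658.6,165.2,140)))
m=((im.max(2)<75)&(np.ptp(im.astype(int),axis=2)<18)).astype(np.uint8)
# darkest-column run per row between the fingers
for r in range(205,340,9):
    c=np.where(m[r,275:358])[0]+275; print(r,(c.min(),c.max(),len(c)) if len(c) else None,end="; ")
E
python3 bl.py
```

```text
21.8833 [657.585 164.828 387.084] yawY 8.186781488183819 [ 0.016 -0.194  1.197] [-0.089  0.031  0.027] 41.060113864696135 0.0 0.08574557904724209
[318.265 277.593] [318.    268.701] [317.763 260.719]
205 None; 214 (np.int64(310), np.int64(320), 11); 223 (np.int64(307), np.int64(322), 2); 232 (np.int64(307), np.int64(307), 1); 241 (np.int64(303), np.int64(327), 10); 250 (np.int64(307), np.int64(333), 4); 259 None; 268 None; 277 None; 286 None; 295 None; 304 None; 313 None; 322 None; 331 None;
```

Run:
```python
import cv2,numpy as np
im=cv2.imread("w9raw.png").astype(int)
for T in(100,120):
  m=(im.max(2)<T)&(np.ptp(im,axis=2)<22)
  print(T,[(r,int(np.where(m[r,275:358])[0].min()+275),int(np.where(m[r,275:358])[0].max()+275),int(m[r,275:358].sum())) for r in range(205,340,9) if m[r,275:358].any()])
```

```text
100 [(214, 308, 321, 14), (223, 306, 323, 18), (232, 307, 323, 17), (241, 302, 328, 27), (250, 298, 333, 36), (259, 296, 334, 39), (268, 299, 332, 34), (277, 308, 323, 15), (286, 308, 323, 16), (295, 308, 324, 17), (304, 309, 323, 12), (313, 309, 324, 8), (322, 310, 323, 14)]
120 [(205, 285, 321, 16), (214, 290, 322, 23), (223, 296, 338, 26), (232, 306, 341, 19), (241, 300, 328, 29), (250, 297, 333, 37), (259, 296, 335, 40), (268, 298, 332, 35), (277, 308, 323, 16), (286, 308, 334, 27), (295, 308, 354, 32), (304, 309, 324, 16), (313, 309, 324, 16), (322, 310, 334, 16), (331, 355, 355, 1)]
```

The mask puts the BL blade at columns 306-324 and rows ~212-325. It is centred and within about 1° of the fingers, so I'll grip it and turn.

Request:
move_arm:
  targets: [0,0,-15,0,0,1,0.55,0,0,-15,0,0,0,0.55,0,0,-13,0,0,0,0.55,0,0,-10,0,0,0,0.55,0,0,0,0,0,0,1,0,0,0,0,0,0,1,0,0,0,0,0,0,1,0,0,0,0,0,0,1,0,0,0,0,0,0,1,0,0,0,0,0,0,1]

```text
t: 22.77
ee_pos: [658.2, 165.1, 334.9]
tool_rot: [0.001, 0.648, 0.762, 0.001]
ft_force: [1.4, -0.0, 2.5]
gripper_width: 8.7
finger_force: 40.0
```

Request:
move_arm:
  targets: [0,0,0,0,0,-3,1,0,0,0,0,0,-5,1,0,0,0,0,0,-5,1,0,0,0,0,0,-5,1,0,0,0,0,0,-5,1,0,0,0,0,0,-5,1,0,0,0,0,0,-5,1]

```text
t: 23.35
ee_pos: [658.2, 165.1, 334.9]
tool_rot: [0.001, 0.838, 0.545, 0.001]
ft_force: [0.5, 0.5, 1.8]
gripper_width: 8.8
finger_force: 40.0
```

```bash
python3 st.py
```

```text
23.35 [658.217 165.14  334.872] yawY -23.89783065780164 [0.511 0.528 1.838] [-0.086  0.101  0.293] 8.76786443008302 40.00104546546936 0.6461794849328012
```

Request:
move_arm:
  targets: [0,0,0,0,0,-5,1,0,0,0,0,0,-5,1,0,0,0,0,0,-5,1,0,0,0,0,0,-5,1,0,0,0,0,0,-5,1,0,0,0,0,0,-5,1,0,0,0,0,0,-5,1,0,0,0,0,0,-4,1,0,0,0,0,0,-2,1,0,0,0,0,0,-2,1]

```text
t: 24.18
ee_pos: [658.2, 165.2, 334.9]
tool_rot: [0.001, 0.979, 0.203, 0.001]
ft_force: [0.1, -1.2, 3.1]
gripper_width: 9.8
finger_force: 41.3
```

```bash
python3 st.py
```

```text
24.1833 [658.213 165.212 334.858] yawY -66.58316861615333 [ 0.109 -1.244  3.108] [-0.127  0.071  1.296] 9.81315396022572 41.29199802875519 1.3917154779927798
```

BL is solid too. I'll release, rise clear and retreat, then check the blade angles in the top view by mask.

Request:
move_arm:
  targets: [0,0,0,0,0,0,0.55,0,0,0,0,0,0,0.55,0,0,0,0,0,0,0.55,0,0,5,0,0,0,0.55,0,0,20,0,0,0,0.55,0,0,30,0,0,0,0.55,0,0,30,0,0,0,0.55,-10,10,30,0,0,0,0.55,-25,20,20,0,0,0,0.55,-25,20,10,0,0,0,0.55]

```text
t: 25.02
ee_pos: [597.9, 214.9, 482.6]
tool_rot: [-0.0, 0.98, 0.201, 0.003]
ft_force: [0.7, 0.5, 1.3]
gripper_width: 40.8
finger_force: 0.0
```

Request:
move_arm:
  targets: [-28,20,0,0,0,4,0.55,-28,20,0,0,0,4,0.55,-28,20,0,0,0,4,0.55,-28,20,0,0,0,4,0.55,-28,20,0,0,0,4,0.55,-28,20,0,0,0,4,0.55,-28,20,0,0,0,4,0.55,-28,20,0,0,0,4,0.55,-28,20,0,0,0,4,0.55,0,0,0,0,0,0,0.55]

```text
t: 25.85
ee_pos: [341.9, 397.3, 479.5]
tool_rot: [-0.002, 0.867, 0.498, -0.0]
ft_force: [1.1, 0.2, 0.3]
gripper_width: 41.2
finger_force: 0.0
```

Run:
```python
from h import *
exec(open("st.py").read());t=camera_params("top");im=snapshot("top");cv2.imwrite("top9.png",im[:,:,::-1])
m=((im.max(2)<95)&(np.ptp(im.astype(int),axis=2)<22)).astype(np.uint8)
m=cv2.morphologyEx(m,cv2.MORPH_CLOSE,np.ones((2,2)))
for k,X,g in(("FL",(523.3,208.4),116.9),("BR",(613.8,32),116.9),("FR",(480.7,74),26.9),("BL",(658.3,165.2),26.9)):
    u=proj(t,(*X,160)).astype(int);s=20;w=m[u[1]-s:u[1]+s,u[0]-s:u[0]+s]
    n,l,st,_=cv2.connectedComponentsWithStats(w);i=1+st[1:,4].argmax();p=np.argwhere(l==i)[:,::-1]+u-s
    W=np.array([onz(t,q,160)[:2] for q in p]);mu=W.mean(0);e,v=np.linalg.eigh(np.cov((W-mu).T))
    a=(W-mu)@v[:,1];print(k,u,len(p),mu,"len",np.ptp(a),"ang",np.degrees(np.arctan2(v[1,1],v[0,1]))%180,"want",g,"ratio",(e[1]/e[0])**.5)
```

```text
25.85 [341.912 397.329 479.517] yawY -30.27602985419057 [1.057 0.228 0.312] [-0.11   0.133 -0.01 ] 41.22496537366882 0.0 1.3652014250935536
FL [214 223] 204 [517.108 202.767] len 61.90778060466559 ang 116.00215608352735 want 116.9 ratio 3.0437572436679217
BR [303 178] 132 [609.863  24.343] len 59.83770691647115 ang 121.03403023564094 want 116.9 ratio 4.028966340973123
FR [282 244] 72 [474.615  68.872] len 24.94761878587566 ang 26.334503959670457 want 26.9 ratio 1.5326229338601352
BL [237 156] 187 [652.305 161.63 ] len 63.75019183070994 ang 26.296865388439898 want 26.9 ratio 3.593103130819795
```

Run:
```python
from h import *
t=camera_params("top")
im=cv2.imread("top9.png").astype(int)
for T,c in((95,30),(110,30),(125,25)):
  for k,u in(("FL",(214,223)),("BR",(303,178)),("FR",(282,244)),("BL",(237,156))):
    m=((im.max(2)<T)&(np.ptp(im,axis=2)<c)).astype(np.uint8);s=19;w=m[u[1]-s:u[1]+s,u[0]-s:u[0]+s]
    n,l,st,_=cv2.connectedComponentsWithStats(w);i=1+st[1:,4].argmax();p=np.argwhere(l==i)[:,::-1]+np.array(u)-s
    W=np.array([onz(t,q,160)[:2] for q in p]);mu=W.mean(0);e,v=np.linalg.eigh(np.cov((W-mu).T));a=(W-mu)@v[:,1]
    d=W[a>a.max()-5].mean(0)-W[a<a.min()+5].mean(0)
    print(T,k,len(p),"len %.0f pca %.1f ends %.1f"%(np.ptp(a),np.degrees(np.arctan2(v[1,1],v[0,1]))%180,np.degrees(np.arctan2(d[1],d[0]))%180))
```

```text
95 FL 210 len 63 pca 115.7 ends 116.1
95 BR 134 len 60 pca 121.1 ends 118.4
95 FR 70 len 25 pca 25.6 ends 25.7
95 BL 194 len 65 pca 25.5 ends 26.3
110 FL 234 len 64 pca 115.9 ends 116.9
110 BR 198 len 62 pca 120.5 ends 117.8
110 FR 143 len 62 pca 26.8 ends 27.8
110 BL 208 len 66 pca 25.7 ends 26.4
125 FL 251 len 64 pca 116.4 ends 116.3
125 BR 214 len 62 pca 120.0 ends 118.2
125 FR 181 len 62 pca 26.6 ends 26.5
125 BL 225 len 66 pca 26.2 ends 27.0
```

All four blades point at the cover's centre to within 1–2° by their ends, and the arm is clear. I'm handing the job in.

```bash
python3 -c "
from plant import robot
print(robot.job_done())"
```

```text
the job is handed in; nothing more can be done
None
```

The cover was swung gently down onto the gasket, the wing screws were tightened solid in the order FL, BR, FR, BL, and the job was handed in at about 26 s; one early touch on the tongue's end edge read about 44 N at the fingertips.

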